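# Throw the tool chest's safety bolt

### The job

Lock the orange tool chest: press the yellow spring catch down with one fingertip and, keeping it held down the whole way, push the bolt's black knob with the other finger until the bolt is fully home in its keeper. Only then let go, so that the catch springs back up and locks the bolt; do not disturb any of the tools and things on the chest and around it.

Things in the scene. Friction and masses are not known exactly. Their poses are not given: they have to be found in the camera images.
- chest: Low orange steel tool chest fixed to the bench (all sizes in mm), 204 (x) x 322 (y) x 80 tall. Origin: centre of its underside; z up; +y is the direction in which the bolt is thrown. Its top is at z = 80; a grey back plate carries the bolt and the catch along the line x = 0. Guides on the line are at most 100 high: a guide staple at y -102 to -88 and the keeper at y 109 to 127.
- bolt (a joint): Slide of the steel bolt along chest +y, m: 0 = drawn back, 0.040 = fully home in the keeper (end stop). It has about 2 N of friction and no spring and stays where it is left. The first 3 mm are free play; beyond that, the raised catch blocks it, and blocks it again at about 0.027. The catch can come up again only with the bolt beyond 0.037 (or half-way, about 0.013 to 0.027).
- bolt_knob (a point): Centre of the top of the bolt's black upright round knob, 16 in diameter, standing 40 tall on the bolt bar; it moves with the bolt. In the chest frame at (0, -48 + bolt travel, 135). The bolt bar below it is 14 wide (x), its upper face at z = 95.
- catch (a joint): Travel of the spring safety catch straight down, m: 0 = sprung up, 0.008 = fully down on its stop. The bolt is free with it 0.0055 or more down. The spring takes about 2 N to start and 5.2 N fully down, and lifts the catch again when it is let go.
- catch_plate (a point): Centre of the upper face of the yellow catch plate, a flat push plate 30 wide (x) and 60 long (y, along the bolt), 5 thick; it moves with the catch. In the chest frame at (0, 40, 116) when up, z = 108 when fully down. A fingertip may slide along it while holding it down. With the bolt back, there are 50 clear mm between the knob and the plate's near edge, with the bolt home 10 mm.
- spool_lid: Bystander, loose, to be left alone: solder spool standing on the chest lid (blue rims, silver wire), 48 across, 42 tall (mm). Origin: on its underside.
- wrench: Bystander, loose, to be left alone: steel wrench lying on the chest lid, about 150 long (mm). Origin: under its middle, x along its length.
- spool_bench: Bystander, loose, to be left alone: solder spool on the bench (blue rims, copper-coloured wire), 48 across, 42 tall (mm). Origin: on its underside.
- cup: Bystander, loose, to be left alone: white cup on the bench, 84 across, 95 tall (mm). Origin: on its underside.
- meter: Bystander, loose, to be left alone: yellow multimeter lying on the bench, 75 x 140 x 40 (mm). Origin: on its underside.
- gun: Bystander, loose, to be left alone: black soldering gun lying on the bench, about 220 x 135 x 50 (mm). Origin: on its underside.
- screwdriver: Bystander, loose, to be left alone: screwdriver lying on the bench, about 190 long (mm). Origin: under its middle, x along its length.

How it is judged (in metres and radians):
On the way, in this order (a step that is already met when the one before it is completed fails the run):
1. the catch is pressed down while the bolt is still drawn back (value of joint catch above 0.005 m and value of joint bolt below 0.005 m), for 0.05 s.
2. the bolt is fully home with the catch still held down (value of joint bolt above 0.037 m and value of joint catch above 0.0045 m), for 0.1 s.
At the end, for the whole second after the job is handed in: The bolt is home (at least 36.5 of its 40 mm), the catch has sprung back up (within 2 mm of its top position), and no bystander has moved more than 20 mm (value of joint bolt above 0.0365 m and value of joint catch below 0.002 m and velocity of joint bolt below 0.005 m/s and distance of each of spool_lid, wrench, spool_bench, cup, meter, gun, screwdriver from where it was at the start of the episode below 0.02 m); the robot touches nothing.
It fails at once if the catch came up while the bolt was part-way (value of joint bolt between 0.006 and 0.035 m and value of joint catch below 0.003 m).
It fails at once if a thing on the chest or the bench was lifted, carried or pushed more than 20 mm (not (distance of spool_lid from where it was at the start of the episode below 0.02 m) or not (distance of wrench from where it was at the start of the episode below 0.02 m) or not (distance of spool_bench from where it was at the start of the episode below 0.02 m) or not (distance of cup from where it was at the start of the episode below 0.02 m) or not (distance of meter from where it was at the start of the episode below 0.02 m) or not (distance of gun from where it was at the start of the episode below 0.02 m) or not (distance of screwdriver from where it was at the start of the episode below 0.02 m)).
It also fails if it takes over 35 s, if anything falls off the work surface, if the arm or the gripper's body presses on something with over 40 N, if the wrist force passes 120 N, or if a joint passes its speed limit or range.

### The arm

A 6-joint arm with a two-finger parallel gripper is mounted at the origin on the work surface. World frame = base frame: x ahead of the robot, y to its left, z up, the work surface at z = 0. Lengths are in m, angles in degrees, forces in N, time in s.
With the tool pointing down it reaches from about 0.325 to 0.9 m from the base axis. Payload 6.1 kg.
Tool frame: the origin (TCP) lies between the finger pads; the fingertips stand 22 mm ahead of it and the grasp point (between the pads) lies 3 mm ahead of it; z points along the fingers, y is the line along which they close (so a half turn about z gives the same grasp; the last joint's range is limited). The gripper opens to 87 mm and grips with 3 to 60 N. Pads are 19 mm wide; open, the fingers measure 117 mm over their backs; the gripper's body (75 mm by 190 mm) begins 51 mm behind the grasp point.
Start: joints at [63.478, 12.628, 87.462, -0, 79.91, -7.225], TCP at [0.207, 0.59, 0.245] pointing down, gripper open.
Joint ranges: [-170.65, 170.65], [-52.31, 119.04], [5.05, 147.46], [-71.25, 251.25], [11.57, 151.72], [-153.62, 153.62]. Speed limits (degrees/s): [147.25, 147.25, 172.46, 180, 180, 180].

### API

Orientations are given as a 3x3 rotation matrix whose columns are the frame's x, y, z axes.
In Python, from workcell import * gives the robot as it stands.
- The arm moves only by the tool move_arm, never from a script. Its argument "increments" is a list of rows, each a list of 5 numbers: the shift along the tool's x, y, z scaled (see below), then the turn about the tool's z scaled (see below), then the closure in counts, from 0 (fully open) to 255 (shut). In form: [[tx, ty, tz, turn, grip], ...]. A call has 1 to 12 rows; each row shifts and turns the commanded pose from where the row before left it, along the tool's axes as they then stand; what a row does not reach is not made up. The controller multiplies each number of a shift by 0.1 m and each number of a turn by 0.5 rad. A row lasts 1/12 s, in which the tool goes at most 41.7 mm and 7.16 degrees, less where a joint would pass 70% of its speed; a pose out of reach is approached as far as the arm can. A call with a number of a shift or a turn outside -1 to 1 is refused whole. A call with a gripper value outside its range is refused whole. The fingers move at their own pace and stop on an object; "squeeze" is the grip in N (left out, the last holds). Time passes only in rows, so rows that do not move let the fingers close. It gives the time, the measured TCP pose, the force, the opening and the grip force at its end, in the units of the state.
- observe(): the state, without advancing time (a new reading comes with each control period).
- get_image(name): name is "side" or "top" or "wrist"; returns a dict with "pixels" (384x512x3 uint8, blue, green, red), "range_z" (384x512 float32, m along the optical axis (not along the pixel's ray), 0 where there is no reading), "fov_y" (degrees; the focal length in pixels is half the picture's height over the tangent of half this angle, whatever the lens; pixels are square), "cx", "cy" (the principal point, pixels), "D" ([k1, k2, p1, p2, k3] as OpenCV has them; the pictures are not rectified), "R" (3x3) and "t" (3): a world point X has camera coordinates R X + t; the wrist camera has in their place "mount" (4x4, takes a point from camera to tool coordinates, whose origin is the TCP and whose axes are the flange's). Camera axes: x right, y down, z forward; pixel columns grow to the right and rows downward; lengths in m; the calibration is good to about 2 mm. A picture is of the moment at which its call begins: read the wrist's pose just before it.
- hand_in(): hands the job in; it is judged then, once.
Trained networks look in a picture, given as the dict that the camera call returned (one of the last four; its "shot" number tells which), for a name from the list of things; names that differ only in an ending like _2 or _b are one class to them, and where a whole thing is asked for, a point or a joint stands for the part that bears it (a point fixed in the world has none). Each returns a list of dicts, best first, with "score" (0 to 1); they miss things now and then, are a little off and sometimes report something else, mostly with a low value. They report only what shows in the picture. A call takes as long as a camera call.
- spot_in(picture, target): "xyz" ([x, y, z] in m, in world coordinates, good to about 4 mm: the middle of the surface that is visible of it).
The state is a dict: "t": time; "q": joint angles; "dq": joint speeds; "joint_torque": joint torques, N m; "position": TCP position; "ee_rot": TCP orientation; "contact_force": force on the tool from outside, world axes, zero at the start; "moment": the same for the moment, N m; "gripper_width": finger opening in m; "gripper_force": force on a finger pad.
Only numpy, scipy, OpenCV 4.12 (cv2) and the standard library are available. Lean on these libraries where they do the work, as an engineer would, in place of code of your own. Each camera call takes 0.05 s, during which the arm holds its last target. There are 200 camera calls.

## Working session

There is one attempt and no reset: what is moved stays moved. The work goes in short steps, Python scripts to look and compute and a tool call to move; the robot and the scene stay as the last step left them, time stands still between calls to the robot, and variables do not carry over. Pictures are saved under pics/ and viewed, at most 10 in all, crops included, and the job is handed in when it is done.

Besides the shell and the picture viewer there is one more tool, called after "Emit:" as name([rows], argument=value, ...), one row to a line, values as JSON. move_arm: Moves the arm, as the interface text tells. Its arguments: {"type":"object","properties":{"increments":{"type":"array","items":{"type":"array","items":{"type":"number"}}},"squeeze":{"type":"number"}},"required":["increments"]}

```bash
mkdir -p pics; cat > h.py <<'E'
from workcell import *
import numpy as np, cv2
def K(p):
    f=p["pixels"].shape[0]/2/np.tan(np.radians(p["fov_y"])/2)
    return np.array([[f,0,p["cx"]],[0,f,p["cy"]],[0,0,1]])
def cloud(p,s=None):
    h,w=p["range_z"].shape
    u,v=np.meshgrid(np.arange(w),np.arange(h))
    n=cv2.undistortPoints(np.stack([u,v],-1).reshape(-1,1,2).astype(np.float64),K(p),np.array(p["D"],float)).reshape(h,w,2)
    z=p["range_z"].astype(float)
    X=np.dstack([n*z[...,None],z])
    if "mount" in p:
        M=np.array(p["mount"]);X=X@M[:3,:3].T+M[:3,3]
        return X@np.array(s["ee_rot"]).T+np.array(s["position"])
    return (X-np.array(p["t"]))@np.array(p["R"])
E
python3 - <<'E'
from h import *
s=observe();print({k:np.round(v,3).tolist() for k,v in s.items()})
for n in("top","side","wrist"):
    p=get_image(n);cv2.imwrite(f"pics/{n}0.png",p["pixels"])
    for t in("chest","bolt_knob","catch_plate","spool_lid","wrench"):
        print(n,t,[(np.round(d["xyz"],3).tolist(),round(d["score"],2)) for d in spot_in(p,t)[:2]])
E
```

```text
{'t': 0.0, 'q': [63.478, 12.675, 87.526, -0.003, 79.91, -7.225], 'dq': [0.027, -0.036, -0.06, 0.087, -0.045, -0.095], 'joint_torque': [-0.001, -49.462, -38.737, 0.07, 0.057, -0.0], 'position': [0.206, 0.589, 0.243], 'ee_rot': [[-0.944, 0.33, -0.001], [0.33, 0.944, -0.002], [0.0, -0.002, -1.0]], 'contact_force': [0.105, -0.297, 0.226], 'moment': [-0.015, -0.029, 0.017], 'gripper_force': 0.0, 'gripper_width': 0.087}
top chest [([0.466, -0.067, 0.078], 0.8)]
top bolt_knob [([0.472, -0.035, 0.114], 0.54), ([0.471, -0.102, 0.097], 0.51)]
top catch_plate [([0.473, -0.036, 0.114], 0.81)]
top spool_lid [([0.411, -0.118, 0.121], 0.81)]
top wrench [([0.547, -0.063, 0.088], 0.67)]
side chest [([0.445, -0.125, 0.079], 0.87), ([0.404, -0.46, 0.064], 0.42)]
side bolt_knob [([0.467, -0.112, 0.092], 0.69)]
side catch_plate [([0.466, -0.027, 0.115], 0.57)]
side spool_lid [([0.4, -0.13, 0.119], 0.56), ([0.631, -0.402, 0.032], 0.56)]
side wrench [([0.545, -0.073, 0.086], 0.83)]
wrist chest []
wrist bolt_knob []
wrist catch_plate []
wrist spool_lid []
wrist wrench []
```

View pics/top0.png

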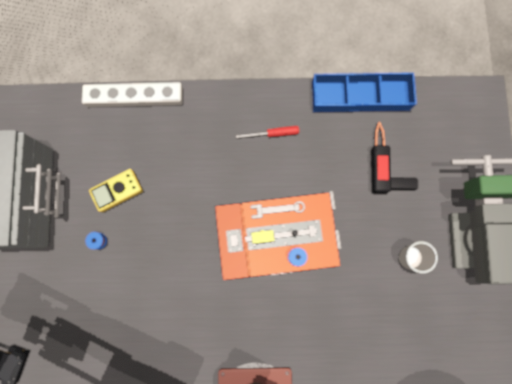

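View pics/side0.png

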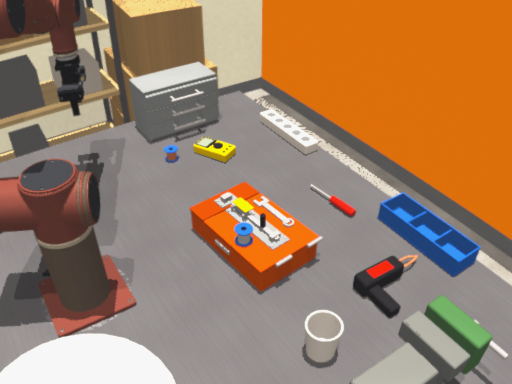

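Emit:
move_arm([
  [-0.258,-0.293,-0.033,0,0],
  [-0.258,-0.293,-0.033,0,0],
  [-0.258,-0.293,-0.033,0,0],
  [-0.258,-0.293,-0.033,0,0],
  [-0.258,-0.293,-0.033,0,0],
  [-0.258,-0.293,-0.033,0,0],
  [-0.258,-0.293,-0.033,0,0],
  [-0.258,-0.293,-0.033,0,0],
  [-0.258,-0.293,-0.033,0,0],
  [-0.258,-0.293,-0.033,0,0],
  [-0.258,-0.293,-0.033,0,0],
  [-0.258,-0.293,-0.033,0,0],
])

```text
t: 1.9
position: [0.3828, 0.154, 0.2847]
ee_rot: [[-0.944, 0.33, 0.001], [0.33, 0.944, 0.0], [-0.001, 0.001, -1.0]]
contact_force: [0.9, -0.2, 0.1]
gripper_width: 0.0869
gripper_force: 0.0
```

Emit:
move_arm([
  [-0.258,-0.293,-0.033,0,0],
  [-0.258,-0.293,-0.033,0,0],
  [-0.258,-0.293,-0.033,0,0],
  [-0.258,-0.293,-0.033,0,0],
  [-0.258,-0.293,-0.033,0,0],
  [-0.258,-0.293,-0.033,0,0],
  [0,0,0,-0.224,0],
  [0,0,0,-0.224,0],
  [0,0,0,-0.224,0],
  [0,0,0,-0.224,0],
  [0,0,0,0,0],
  [0,0,0,0,0],
])

```text
t: 2.9
position: [0.4706, -0.0614, 0.304]
ee_rot: [[-0.994, -0.108, 0.0], [-0.108, 0.994, -0.0], [-0.0, -0.0, -1.0]]
contact_force: [0.4, -0.4, 0.7]
gripper_width: 0.0866
gripper_force: 0.0
```

```bash
python3 - <<'E'
from h import *
s=observe();print({k:np.round(s[k],3).tolist() for k in("t","position","ee_rot","q")})
p=get_image("wrist");cv2.imwrite("pics/w1.png",p["pixels"]);print(np.round(p["mount"],3).tolist())
np.savez("w1.npz",c=cloud(p,s),b=p["pixels"],z=p["range_z"])
for t in("bolt_knob","catch_plate","spool_lid"):
    print(t,[(np.round(d["xyz"],3).tolist(),round(d["score"],2)) for d in spot_in(p,t)[:2]])
E
```

```text
{'t': 2.9, 'position': [0.471, -0.061, 0.304], 'ee_rot': [[-0.994, -0.108, 0.0], [-0.108, 0.994, -0.0], [-0.0, -0.0, -1.0]], 'q': [-16.968, -10.452, 104.525, 0.002, 85.916, -113.143]}
[[0.0, -0.963, -0.271, 0.075], [1.0, 0.0, 0.001, -0.001], [-0.0, -0.271, 0.963, -0.139], [0.0, 0.0, 0.0, 1.0]]
bolt_knob [([0.472, -0.108, 0.094], 0.57)]
catch_plate [([0.462, -0.026, 0.117], 0.97)]
spool_lid [([0.41, -0.124, 0.121], 0.6), ([0.407, -0.422, 0.006], 0.19)]
```

View pics/w1.png

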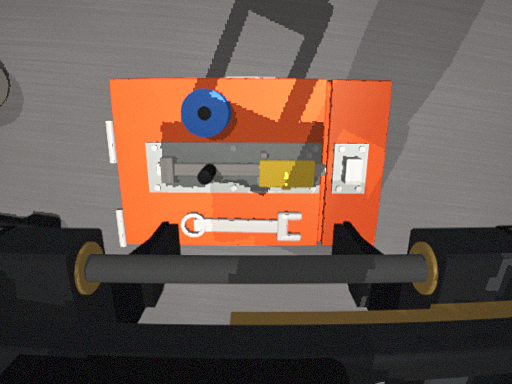

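The wrist picture shows the yellow plate at about (287,173), the black knob at (207,173), the spool at (205,113) and the wrench at (240,226). Next I'll fit the plate and knob.

```bash
python3 - <<'E'
from h import *
d=np.load("w1.npz");c=d["c"];b=d["b"];hsv=cv2.cvtColor(b,cv2.COLOR_BGR2HSV)
z=c[...,2]
v,u=np.mgrid[:384,:512]
win=(u>235)&(u<335)&(v>145)&(v<200)
y=win&(abs(hsv[...,0].astype(int)-26)<6)&(hsv[...,1]>150)&(z>.105)&(z<.125)
P=c[y];print("yellow",y.sum(),P.mean(0).round(4),np.median(P[:,2]).round(4))
r=cv2.minAreaRect((P[:,:2]*1000).astype(np.float32));print(r)
k=(u>185)&(u<230)&(v>150)&(v<195)&(z>.12)&(z<.15)
Q=c[k];print("knob",k.sum(),Q.mean(0).round(4),Q.min(0).round(4),Q.max(0).round(4)); T=Q[Q[:,2]>Q[:,2].max()-.004];print("top",len(T),T.mean(0).round(4),cv2.minEnclosingCircle((T[:,:2]*1000).astype(np.float32)))
# orange lid
o=((hsv[...,0]<14))&(hsv[...,1]>180)&(abs(z-.08)<.006)
print("lid",cv2.minAreaRect((c[o][:,:2]*1000).astype(np.float32)),np.median(c[o][:,2]))
E
```

```text
yellow 1427 [ 0.4647 -0.029   0.1149] 0.1149
((466.0339660644531, -29.006994247436523), (32.16033935546875, 59.2630500793457), 5.810786247253418)
knob 218 [ 0.4723 -0.1143  0.1322] [ 0.4653 -0.1223  0.1205] [ 0.4811 -0.1072  0.1359]
top 171 [ 0.4732 -0.1149  0.1337] ((473.22222900390625, -114.79560089111328), 7.92445707321167)
lid ((469.56524658203125, -68.72044372558594), (203.47076416015625, 321.23980712890625), 5.827244758605957) 0.07901949939191334
```

Emit:
move_arm([
  [0.025,-0.284,0,0,20],
  [0,0,0.3,0,20],
  [0,0,0.35,0,20],
  [0,0,0.35,0,20],
  [0,0,0.25,0,20],
  [0,0,0,0,20],
  [0,0,0,0,20],
  [0,0,0,0,20],
])

```text
t: 3.77
position: [0.4723, -0.0902, 0.1808]
ee_rot: [[-0.994, -0.111, 0.002], [-0.111, 0.994, -0.001], [-0.002, -0.001, -1.0]]
contact_force: [0.8, 0.0, 1.1]
gripper_width: 0.08
gripper_force: 0.0
```

```bash
python3 - <<'E'
from h import *
s=observe();print({k:np.round(s[k],4).tolist() for k in("t","position","gripper_width","contact_force")})
p=get_image("wrist")
a=cv2.resize(p["pixels"],None,fx=1.5,fy=1.5)
cv2.imwrite("pics/w2.png",a)
p=get_image("side");cv2.imwrite("pics/s2.png",cv2.resize(p["pixels"][130:300,150:370],None,fx=3,fy=3,interpolation=cv2.INTER_CUBIC))
E
```

```text
{'t': 3.7667, 'position': [0.4723, -0.0902, 0.1808], 'gripper_width': 0.08, 'contact_force': [0.8339, 0.0387, 1.0931]}
```

View pics/w2.png

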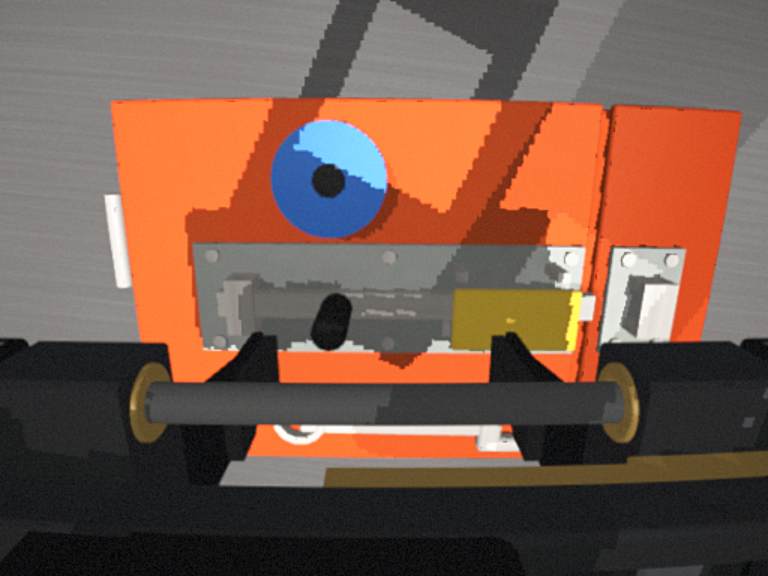

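View pics/s2.png

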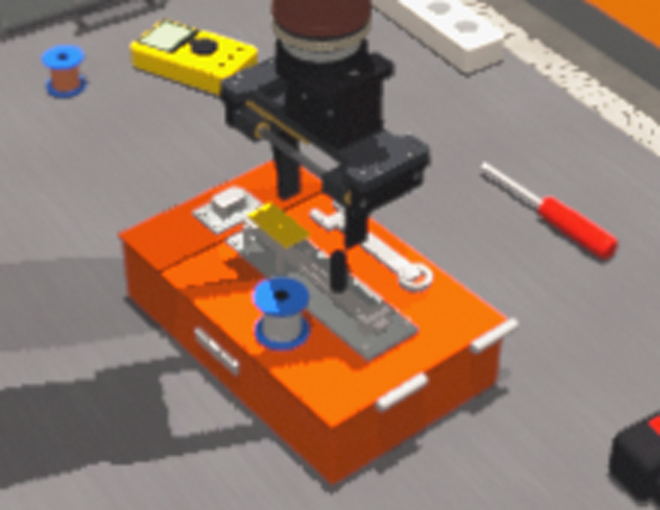

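Emit:
move_arm([
  [0,0,0.15,0,20],
  [0,0,0.14,0,20],
  [0,0,0.1,0,20],
  [0,0,0,0,20],
  [0,0,0,0,20],
  [0,0,0,0,20],
])

```text
t: 4.37
position: [0.472, -0.0901, 0.1411]
ee_rot: [[-0.994, -0.111, 0.002], [-0.111, 0.994, -0.001], [-0.002, -0.001, -1.0]]
contact_force: [-1.3, 0.1, -0.2]
gripper_width: 0.0802
gripper_force: 0.0
```

Emit:
move_arm([
  [0,0,0.04,0,20],
  [0,0,0.03,0,20],
  [0,0,0.03,0,20],
  [0,0,0,0,20],
  [0,0,0,0,20],
  [0,0,0,0,20],
])

```text
t: 4.87
position: [0.4722, -0.0902, 0.1308]
ee_rot: [[-0.994, -0.111, 0.002], [-0.111, 0.994, -0.001], [-0.002, -0.001, -1.0]]
contact_force: [3.9, -0.6, 4.3]
gripper_width: 0.0802
gripper_force: 2.2
```

Emit:
move_arm([
  [0,0,0.01,0,20],
  [0,0,0.01,0,20],
  [0,0,0,0,20],
  [0,0,0,0,20],
  [0,0,0,0,20],
])

```text
t: 5.28
position: [0.4723, -0.0902, 0.1301]
ee_rot: [[-0.994, -0.111, 0.002], [-0.111, 0.994, -0.001], [-0.002, -0.001, -1.0]]
contact_force: [-0.9, 0.3, 16.7]
gripper_width: 0.0802
gripper_force: 8.2
```

Emit:
move_arm([
  [0,0,0,0,30],
  [0,0,0,0,40],
  [0,0,0,0,48],
  [0,0,0,0,54],
  [0,0,0,0,54],
  [0,0,0,0,54],
], squeeze=15)

```text
t: 5.78
position: [0.4719, -0.0867, 0.1298]
ee_rot: [[-0.994, -0.111, 0.001], [-0.111, 0.994, 0.006], [-0.002, 0.006, -1.0]]
contact_force: [-1.4, 12.7, 20.6]
gripper_width: 0.0691
gripper_force: 11.2
```

Emit:
move_arm([
  [0,0,-0.008,0,54],
  [0,0,0,0,54],
  [0,0,0,0,54],
  [0,0,0,0,54],
])

```text
t: 6.12
position: [0.4718, -0.0876, 0.13]
ee_rot: [[-0.994, -0.111, 0.001], [-0.111, 0.994, 0.004], [-0.001, 0.004, -1.0]]
contact_force: [0.3, 10.1, 14.5]
gripper_width: 0.0688
gripper_force: 7.1
```

```bash
python3 - <<'E'
from h import *
p=get_image("wrist");cv2.imwrite("pics/w3.png",cv2.resize(p["pixels"],None,fx=1.5,fy=1.5))
E
```

```text
(no output)
```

View pics/w3.png

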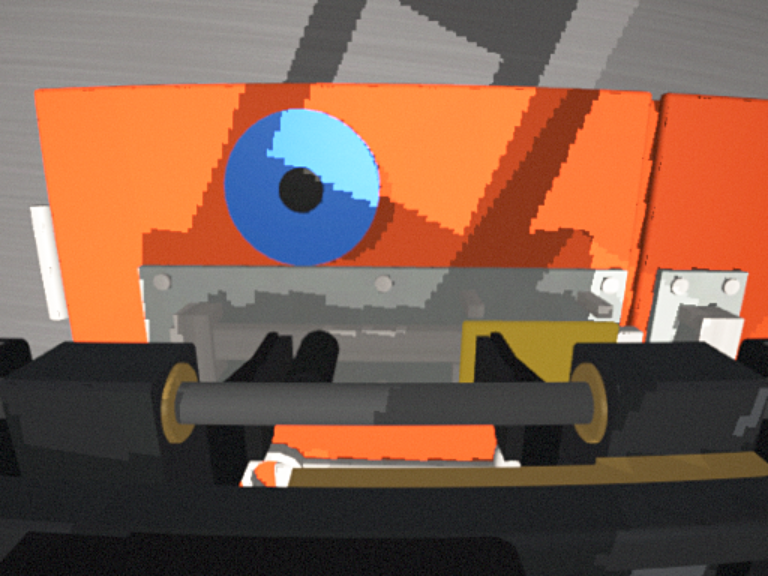

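Emit:
move_arm([
  [0,0.04,0,0,54],
  [0,0.04,0,0,54],
  [0,0.04,0,0,54],
  [0,0.04,0,0,54],
  [0,0.04,0,0,54],
  [0,0,0,0,54],
  [0,0,0,0,54],
])

```text
t: 6.75
position: [0.4702, -0.0715, 0.1304]
ee_rot: [[-0.994, -0.111, 0.003], [-0.111, 0.994, -0.003], [-0.002, -0.004, -1.0]]
contact_force: [1.4, -5.9, 9.9]
gripper_width: 0.0689
gripper_force: 5.0
```

Emit:
move_arm([
  [0,0.04,0,0,54],
  [0,0.04,0,0,54],
  [0,0.04,0,0,54],
  [0,0.04,0,0,54],
  [0,0.03,0,0,54],
  [0,0.02,0,0,54],
  [0,0,0,0,54],
  [0,0,0,0,54],
])

```text
t: 7.42
position: [0.4679, -0.0506, 0.1303]
ee_rot: [[-0.994, -0.111, 0.003], [-0.111, 0.994, -0.003], [-0.002, -0.004, -1.0]]
contact_force: [2.4, -5.0, 9.0]
gripper_width: 0.069
gripper_force: 5.0
```

Emit:
move_arm([
  [0,0.01,0,0,54],
  [0,0.01,0,0,54],
  [0,0.01,0,0,54],
  [0,0,0,0,54],
  [0,0,0,0,54],
])

```text
t: 7.83
position: [0.4678, -0.0496, 0.1304]
ee_rot: [[-0.994, -0.111, 0.003], [-0.111, 0.994, -0.007], [-0.003, -0.007, -1.0]]
contact_force: [2.5, -13.8, 7.8]
gripper_width: 0.0687
gripper_force: 9.4
```

Emit:
move_arm([
  [0,-0.03,0,0,54],
  [0,0,0,0,54],
  [0,0,-0.05,0,54],
  [0,0,-0.1,0,54],
  [0,0,-0.3,0,54],
  [0,0,-0.3,0,54],
  [0,0,-0.3,0,54],
  [0,0,-0.3,0,54],
  [0,0,0,0,54],
  [0,0,0,0,54],
])

```text
t: 8.67
position: [0.4667, -0.0491, 0.2648]
ee_rot: [[-0.994, -0.111, 0.001], [-0.111, 0.994, -0.0], [-0.001, -0.001, -1.0]]
contact_force: [0.1, -0.7, 0.2]
gripper_width: 0.0688
gripper_force: 0.0
```

```bash
python3 - <<'E'
from h import *
s=observe();p=get_image("wrist");c=cloud(p,s);b=p["pixels"]
cv2.imwrite("pics/w4.png",cv2.resize(b,None,fx=1.5,fy=1.5))
hsv=cv2.cvtColor(b,cv2.COLOR_BGR2HSV);z=c[...,2]
o=np.array([.469,-.068]);L=(c[...,:2]-o)@np.array([[.9948,-.1014],[.1014,.9948]])
y=(abs(hsv[...,0].astype(int)-26)<6)&(hsv[...,1]>150)&(z>.1)&(z<.125)&(abs(L[...,0])<.02)
print("plate z",np.median(z[y]),y.sum())
k=(z>.128)&(z<.14)&(abs(L[...,0])<.012)&(L[...,1]>-.07)&(L[...,1]<.02)
print("knob",k.sum(),L[k].mean(0),z[k].max())
E
```

```text
plate z 0.1149367791663293 1842
knob 245 [-0.00112156 -0.00873427] 0.13580480256175115
```

View pics/w4.png

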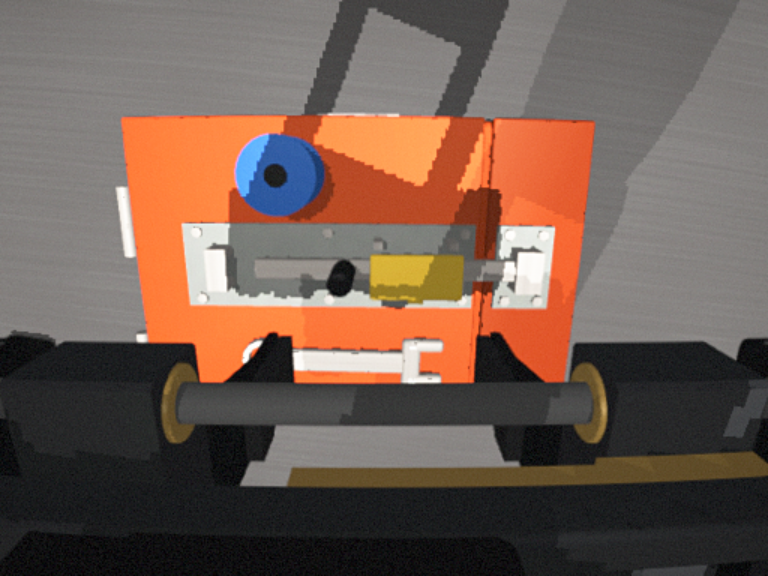

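The picture shows the bolt in the keeper, with the knob at (342,278) beside the plate at (417,277). The knob is at y ≈ -8.7 mm, where -8 is home. The plate is back up at z = 0.115, and the spool and wrench are in place.

```bash
python3 -c "
from workcell import *
print(hand_in())"
```

```text
the job is handed in; nothing more can be done
None
```

The chest is locked and the job is handed in: I held the catch down while pushing the bolt home, then released it and it sprang back up, and the last picture showed the spool and wrench still in place.

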